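# Turn the serving tray until the date box faces the guest's plate

### The job

Turn the revolving copper-coloured tray gently, by pushing its scalloped rim with a fingertip, until the wooden date box comes to rest squarely in front of the guest's plate, on the straight line from the middle of the tray to the plate. Touch neither the things standing on the tray nor the plate and the flask: everything rides round upright in its place, and nothing is lifted.

Things in the scene. Friction and masses are not known exactly. Their poses are not given: they have to be found in the camera images.
- foot: fixed round foot of the turntable, dark steel, 184 mm across and 34 mm high, mostly hidden under the tray. Origin: centre of its underside on the marble, straight below the tray's axis. Its -x axis points from the tray's axis to the centre of the guest's plate.
- tray: revolving copper-coloured aluminium tray (1 to 1.6 kg), a flower of six round lobes; turns without end both ways about the vertical axis through its origin (bearing friction 0.08 N m: it stays practically where it is left). Origin on the axis at the tray's underside, 34 mm above the marble, z up. Lobes: arcs of radius 62 mm about points 108 mm from the axis at 0, 60, .. 300 degrees from its x axis.
- notch (a point): on the tray, in the middle of one of the six notches between the lobes, 157 mm from the axis at 30 degrees from the tray's x axis (the others at 90, 150, 210, 270, 330), at mid-height of the rim. A closed fingertip goes down into a notch from above at this radius and pushes the side of a lobe.
- rim (a point): on the tray, top of the raised rim bead at the middle of the lobe at 0 degrees: 166 mm from the axis, 49.5 mm above the marble (the tray's top plate: 44 mm, underside: 34 mm; under the notches it is free to the marble). The outline reaches 170 mm out on the lobes, 124 mm in the notches; a notch is 86 mm wide 155 mm from the axis, 42 mm at 147 mm, 24 mm at 140 mm.
- date_box_center (a point): centre of the lidded wooden date box (20 mm above its underside), which stands loose on the tray on the lobe at 180 degrees from the tray's x axis, 95 mm from the axis. Box 64 mm radially by 98 mm by 40 mm high, a brass knob on the lid to 52 mm, a brass clasp on its outer side; 0.25 to 0.5 kg.
- spot_dates (a point): place of the date box on the tray's top, on the tray: 95 mm from the axis at 180 degrees from the tray's x axis.
- spot_sugar (a point): place of the sugar bowl on the tray's top, on the tray: 95 mm from the axis at 60 degrees from the tray's x axis.
- spot_candle (a point): place of the tealight glass on the tray's top, on the tray: 95 mm from the axis at -60 degrees from the tray's x axis.
- sugar_bowl: blue porcelain sugar bowl with white lid, loose on the tray, 68 mm across, 50 mm high; origin at the centre of its underside.
- candle_glass: amber glass with a tealight, loose on the tray, 62 mm across the top, 46 mm high; origin at the centre of its underside.
- cup0: lowest of four white porcelain finjan cups with gilt rims, nested in a loose stack in the middle of the tray; each 62 mm across and 50 mm high, origin at the centre of the underside; the stack is 98 mm high, its top 142 mm above the marble.
- cup1: second finjan cup of the stack, 16 mm higher; origin at the centre of its underside.
- cup2: third finjan cup of the stack; origin at the centre of its underside.
- cup3: top finjan cup of the stack; origin at the centre of its underside.
- plate: the guest's small porcelain plate, blue with a white middle, on the marble before the tray, 116 mm across, 14.5 mm high, its centre 245 to 265 mm from the tray's axis; origin at the centre of its underside.
- flask: empty vacuum flask in matte black steel with a twist cap and a copper band, standing loose on the marble to the robot's right, 80 mm across, 262 mm high; origin at the centre of its underside.
Mind the look-alikes: they are no part of the job. Leave any green look-alike of the cup3 alone.

How it is judged (in metres and radians):
At the end, for the whole second after the job is handed in: Date box centre within 18 mm of the line from tray axis to plate centre, on the plate side; tray at rest (under 0.05 rad/s); box, bowl, tealight glass and cups upright within 15 mm of their places on the tray; plate and flask upright within 10 mm of their starts (y of date_box_center in the frame of foot between -0.018 and 0.018 m and x of date_box_center in the frame of foot below -0.075 m and angular speed of tray below 0.05 rad/s and horizontal distance between date_box_center and spot_dates below 0.015 m and horizontal distance between sugar_bowl and spot_sugar below 0.015 m and horizontal distance between candle_glass and spot_candle below 0.015 m and horizontal distance between each of cup0, cup1, cup2, cup3 and tray below 0.015 m and angle between each of date_box_center, sugar_bowl, candle_glass, cup0, cup1, cup2, cup3, flask, plate's own z axis and vertical below 0.1 rad and distance of each of plate, flask from where it was at the start of the episode below 0.01 m); the robot touches nothing.
It fails at once if the robot touches one of the things on the tray, the plate or the flask with more than 0.3 N, or the tray with anything but its fingers (contact force between any of the fingers, the arm and date_box above 0.3 N or contact force between any of the fingers, the arm and sugar_bowl above 0.3 N or contact force between any of the fingers, the arm and candle_glass above 0.3 N or contact force between any of the fingers, the arm and cup0 above 0.3 N or contact force between any of the fingers, the arm and cup1 above 0.3 N or contact force between any of the fingers, the arm and cup2 above 0.3 N or contact force between any of the fingers, the arm and cup3 above 0.3 N or contact force between any of the fingers, the arm and flask above 0.3 N or contact force between any of the fingers, the arm and plate above 0.3 N or contact force between the arm and tray above 0.3 N).
It fails at once if something on the tray or the plate is lifted (15 mm or more above where it stands) (height (world z) of date_box_center above 0.079 m or height (world z) of any of sugar_bowl, candle_glass, cup0 above 0.059 m or height (world z) of any of plate, flask above 0.015 m or height (world z) of cup1 above 0.075 m or height (world z) of cup2 above 0.091 m or height (world z) of cup3 above 0.107 m).
It fails at once if something on the tray slides 15 mm or more from its place, or anything tips over (more than 0.25 rad) (horizontal distance between date_box_center and spot_dates above 0.015 m or horizontal distance between sugar_bowl and spot_sugar above 0.015 m or horizontal distance between candle_glass and spot_candle above 0.015 m or horizontal distance between any of cup0, cup1, cup2, cup3 and tray above 0.015 m or angle between any of date_box_center, sugar_bowl, candle_glass, cup0, cup1, cup2, cup3, flask, plate's own z axis and vertical above 0.25 rad).
It fails at once if the plate or the flask is pushed away (more than 10 mm) (distance of any of plate, flask from where it was at the start of the episode above 0.01 m).
It fails at once if the tray is flung round instead of turned gently (faster than 3 rad/s) (angular speed of tray above 3 rad/s).
It also fails if it takes over 58 s, if anything falls off the work surface, if the arm or the gripper's body presses on something with over 40 N, if the wrist force passes 120 N, or if a joint passes its speed limit or range.

### The arm

A 6-joint arm with a two-finger parallel gripper is mounted at the origin on the work surface. World frame = base frame: x ahead of the robot, y to its left, z up, the work surface at z = 0. Lengths are in m, angles in degrees, forces in N, time in s.
With the tool pointing down it reaches from about 0.4 to 0.825 m from the base axis. Payload 7 kg.
Tool frame: the origin (TCP) lies at the very end of the fingers, on their centre line; the grasp point (between the pads) lies 19 mm behind it (hold_point_z is the distance from the TCP to the grasp point, in m); x points along the fingers, y is the direction in which the jaws open and shut, and the axes are right-handed (so a half turn about x gives the same grasp; the last joint's range is limited). The gripper opens to 88 mm and grips with 3 to 60 N. Pads are 19 mm wide; open, the fingers measure 130 mm over their backs; the gripper's body (78 mm by 193 mm) begins 47 mm behind the grasp point.
Start: joints at [16.507, 20.546, 0.682, 0, -70.136, -16.507], TCP at [0.675, -0, 0.204] pointing down, gripper open.
Joint ranges: [-176.03, 176.03], [-82.01, 121.73], [-58.28, 71.71], [-173.87, 95.51], [-174.79, -0.11], [-173.66, 173.66]. Speed limits (degrees/s): [136.94, 136.94, 172.46, 180, 180, 180].

### API

Orientations are given as [roll, pitch, yaw] about the fixed x, y, z axes, in that order (R = Rz(yaw) Ry(pitch) Rx(roll)).
In Python, from plant import * gives the robot as it stands.
- The arm moves only by the shell command python3 -m crank 'ROWS'. ROWS is a JSON object of lists of equal length, an entry for each row: "delta_pos": the shift along the tool's x, y, z in m, a list of three; "turn": the turn, a rotation vector about the tool's x, y, z in degrees, a list of three; "grip": the opening, from 0 (shut) to 1 (fully open). A call has 1 to 12 rows; each row is the pose to reach, as a shift and turn from the pose commanded when the call began, along the tool's axes at that moment; what a row does not reach only later rows make up. A row lasts 1/12 s, in which the tool goes at most 41.7 mm and 7.16 degrees, less where a joint would pass 70% of its speed; a pose out of reach is approached as far as the arm can. A call with a gripper value outside its range is refused whole. The fingers move at their own pace and stop on an object; the grip force is fixed at half the most. Time passes only in rows, so rows that repeat a pose let the fingers close. It gives the time, the measured TCP pose, the force and the opening at its end, in the units of the state.
- get_obs(): the state, without advancing time (a new reading comes with each control period).
- snapshot(name): name is "scene" or "side" or "wrist"; returns a dict with "pixels" (480x640x3 uint8, blue, green, red), "range_z" (480x640 float32, m along the optical axis (not along the pixel's ray), 0 where there is no reading), "camera_matrix" (3x3 intrinsics, pixels), "eye" and "rotation" of the camera in the world. Camera axes: x right, y up, looking along -z (the intrinsics and any distortion apply to the point x, -y, -z); pixel columns grow to the right and rows downward; lengths in m; the calibration is good to about 2 mm. A picture is of the moment at which its call begins.
- close_job(): hands the job in, once; it reports no verdict.
The state is a dict: "clock": time; "joint_pos": joint angles; "qvel": joint speeds; "tau": joint torques, N m; "tool_pos": TCP position; "orientation": TCP orientation; "force": force on the tool from outside, world axes, zero at the start; "moment": the same for the moment, N m; "opening": finger opening in m.
Only numpy, scipy, OpenCV 4.12 (cv2) and the standard library are available. Lean on these libraries where they do the work, as an engineer would, in place of code of your own. Each camera call takes 0.05 s, during which the arm holds its last target. There are 200 camera calls.

## Working session

There is one attempt and no reset: what is moved stays moved. The work goes in short steps, Python scripts to look and compute and a shell command to move; the robot and the scene stay as the last step left them, time stands still between calls to the robot, and variables do not carry over. Pictures are saved under pics/ and viewed, about 8 in all and at most 12, crops included, and the job is handed in when it is done.

```bash
mkdir -p pics; ls
python3 - <<'E'
from plant import *
import cv2,numpy as np
o=get_obs();print({k:np.round(v,3) for k,v in o.items()})
for n in("scene","side"):
    s=snapshot(n);cv2.imwrite(f"pics/{n}0.png",s["pixels"]);np.savez(f"{n}0.npz",**s);print(s["eye"],s["rotation"],s["camera_matrix"])
E
```

```text
pics
{'clock': np.float64(0.0), 'joint_pos': array([ 1.6507e+01,  2.0591e+01,  6.3400e-01, -2.0000e-02, -7.0134e+01,
       -1.6506e+01]), 'qvel': array([-0.   , -0.06 , -0.023, -0.058,  0.018,  0.01 ]), 'tau': array([-1.0000e-03, -5.8273e+01,  2.9306e+01,  6.9970e+00,  7.0000e-03,
       -0.0000e+00]), 'tool_pos': array([ 0.674, -0.   ,  0.203]), 'orientation': array([  94.978,   89.907, -175.027]), 'force': array([-0.432,  0.28 ,  0.169]), 'moment': array([-0.019,  0.049, -0.025]), 'opening': np.float64(0.088)}
[1.1934605  0.32985754 0.86502362] [ 46.58570424   0.68460596 127.92575748] [[485.41560551   0.         327.96854187]
 [  0.         485.41560551 247.07404066]
 [  0.           0.           1.        ]]
[0.44528941 0.59191676 0.56468285] [  57.7213522     0.19356651 -172.85220584] [[491.952177     0.         327.68711864]
 [  0.         491.952177   251.40952018]
 [  0.           0.           1.        ]]
```

View pics/scene0.png

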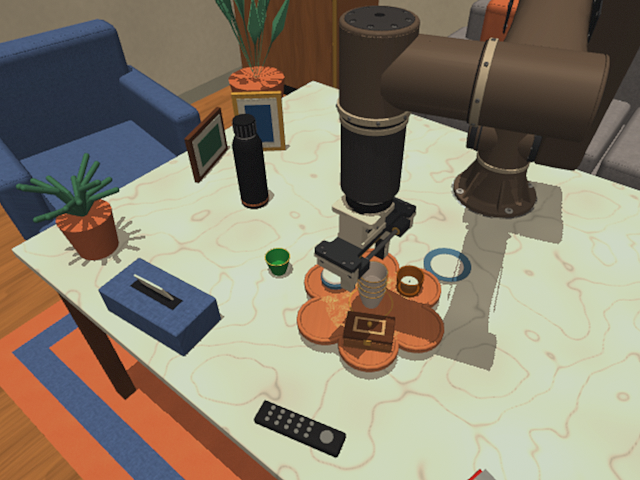

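View pics/side0.png

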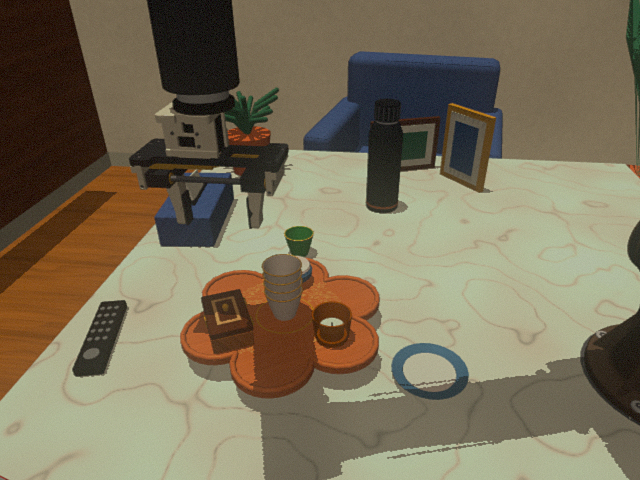

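The scene shows the copper tray (~370,310), with the date box at (368,332) on the far lobe, the cup stack at (373,285), the tealight at (410,280), the sugar bowl at (333,278, partly hidden) and the plate at (447,264). The flask is at (250,165). The green cup at (278,261) is the look-alike. The tray is the only flower-shaped turntable. The side view agrees: tray (280,325), box (228,318), plate (430,371).

```bash
cat > h.py <<'E'
import numpy as np,cv2
from scipy.spatial.transform import Rotation as R
from scipy.optimize import least_squares, minimize
def cloud(s):
    v,u=np.mgrid[:480,:640];K=s["camera_matrix"];z=s["range_z"]
    p=np.stack([(u-K[0,2])/K[0,0]*z,-(v-K[1,2])/K[1,1]*z,-z],-1)
    P=p@R.from_euler("xyz",s["rotation"],degrees=True).as_matrix().T+s["eye"]
    P[z<=0]=np.nan
    return P,cv2.cvtColor(s["pixels"],cv2.COLOR_BGR2HSV)
def outline(t):  # flower radius at angle t (from tray x)
    t=(t+np.pi/6)%(np.pi/3)-np.pi/6
    return .108*np.cos(t)+np.sqrt(.062**2-(.108*np.sin(t))**2)
def circ(p):
    f=lambda q:np.hypot(p[:,0]-q[0],p[:,1]-q[1])-q[2]
    return least_squares(f,[*p.mean(0)[:2],.05],loss="soft_l1",f_scale=.002).x
def iou(pts,c0):  # fit tray pose (cx,cy,angle mod 60) to tray top points
    def cost(q):
        d=pts[:,:2]-q[:2];r=np.hypot(*d.T);a=np.arctan2(d[:,1],d[:,0])-q[2]
        return np.maximum(r-outline(a),0).mean()*20+np.maximum(0,outline(a)-r)[r>.1].mean()*0
    best=min((minimize(cost,[*c0,a],method="Nelder-Mead",options=dict(initial_simplex=np.array([[*c0,a]]*4)+np.vstack([np.zeros(3),np.diag([.01,.01,.1])]),xatol=1e-5,fatol=1e-8,maxiter=600)) for a in np.radians([-20,0,20])),key=lambda m:m.fun)
    return best.x,best.fun
E
python3 - <<'E'
from h import *
allt=[]
for n in("scene","side"):
    s=dict(np.load(f"{n}0.npz"));P,H=cloud(s)
    h,S,V=[H[...,i].astype(int) for i in range(3)];X,Y,Z=P[...,0],P[...,1],P[...,2]
    roi=(np.hypot(X-.65,Y)<.45)
    t=roi&(Z>.040)&(Z<.054)&(h<14)&(S>120)
    t=cv2.morphologyEx(t.astype(np.uint8),cv2.MORPH_OPEN,np.ones((3,3)))>0
    tp=P[t];print(n,"tray n",len(tp),tp.min(0),tp.max(0));allt.append(tp)
    pl=roi&(Z>.004)&(Z<.02)&(h>90)&(h<120)&(S>100)
    nl,lab,st,ce=cv2.connectedComponentsWithStats(pl.astype(np.uint8))
    for i in range(1,nl):
        if st[i,4]>60:
            q=P[lab==i];print(" blue",ce[i].round(),st[i,4],q.mean(0).round(3),"bbox centre",((q.min(0)+q.max(0))/2).round(4),np.ptp(q,0).round(3),circ(q).round(4))
    # high things
    for nm,lo,hi in(("cups",.11,.145),("things",.058,.1)):
        m=roi&(Z>lo)&(Z<hi)
        nl,lab,st,ce=cv2.connectedComponentsWithStats(m.astype(np.uint8))
        for i in range(1,nl):
            if st[i,4]>60:
                q=P[lab==i];print(" ",nm,ce[i].round(),st[i,4],q.mean(0).round(3),q.min(0).round(3),q.max(0).round(3))
for tp in allt+[np.vstack(allt)]:
    print(iou(tp,(tp.min(0)+tp.max(0))[:2]/2))
E
```

```text
scene tray n 7018 [ 0.44401991 -0.19721397  0.04000104] [0.75600174 0.14070751 0.05397098]
 blue [447. 264.] 317 [0.358 0.036 0.011] bbox centre [0.3599 0.0376 0.0112] [0.111 0.111 0.011] [0.3596 0.0385 0.0497]
 blue [200. 336.] 117 [ 0.874 -0.281  0.011] bbox centre [ 0.8716 -0.2811  0.0117] [0.117 0.014 0.015] [ 0.9973 -1.6677  1.3931]
  cups [374. 277.] 548 [ 0.597 -0.025  0.127] [ 0.567 -0.052  0.11 ] [0.63  0.002 0.144]
  things [409. 279.] 649 [0.513 0.015 0.075] [ 0.484 -0.015  0.058] [0.547 0.046 0.092]
  things [330. 280.] 301 [ 0.623 -0.122  0.076] [ 0.606 -0.157  0.059] [ 0.635 -0.097  0.086]
  things [180. 308.] 2450 [ 0.875 -0.326  0.073] [ 0.811 -0.413  0.058] [ 0.937 -0.273  0.099]
  things [370. 298.] 250 [ 0.617 -0.019  0.084] [ 0.583 -0.058  0.059] [0.63  0.002 0.1  ]
  things [368. 330.] 1592 [0.686 0.024 0.081] [ 0.628 -0.038  0.058] [0.73  0.077 0.096]
side tray n 11944 [ 0.44149958 -0.18849501  0.04002109] [0.75172    0.14415771 0.05380944]
  cups [282. 272.] 1250 [ 0.597 -0.026  0.128] [ 0.566 -0.058  0.11 ] [0.628 0.005 0.144]
  things [204. 205.] 879 [ 0.839 -0.339  0.073] [ 0.809 -0.414  0.058] [ 0.881 -0.277  0.1  ]
  things [166. 214.] 372 [ 0.908 -0.294  0.071] [ 0.878 -0.351  0.058] [ 0.934 -0.269  0.076]
  things [305. 268.] 216 [ 0.576 -0.117  0.075] [ 0.565 -0.15   0.059] [ 0.599 -0.092  0.083]
  things [284. 303.] 588 [ 0.592 -0.007  0.083] [ 0.566 -0.043  0.058] [0.627 0.004 0.1  ]
  things [227. 318.] 2231 [0.672 0.035 0.08 ] [ 0.628 -0.034  0.058] [0.726 0.08  0.096]
  things [331. 320.] 1328 [0.513 0.018 0.075] [ 0.483 -0.013  0.058] [0.543 0.05  0.091]
(array([ 0.59917602, -0.0284704 ,  0.55025496]), np.float64(2.4102881413674327e-05))
(array([ 0.59608243, -0.02552853,  0.54812975]), np.float64(3.5591960625859923e-06))
(array([ 0.59784455, -0.02614088,  0.55193917]), np.float64(0.000187348927278689))
```

Run:
```python
from h import *
for n in("scene","side"):
    s=dict(np.load(f"{n}0.npz"));P,H=cloud(s)
    h,S,V=[H[...,i].astype(int) for i in range(3)];X,Y,Z=P[...,0],P[...,1],P[...,2]
    m=(np.hypot(X-.36,Y-.038)<.1)&(Z>.005)&(Z<.02)
    q=P[m];print(n,"plate",len(q),((q.min(0)+q.max(0))/2).round(4),np.ptp(q,0).round(3))
    m=(np.hypot(X-.36,Y-.038)<.1)&(h>85)&(h<125)&(S>70);q=P[m]
    print("  blue",len(q),((q.min(0)+q.max(0))/2).round(4),np.ptp(q,0).round(3))
    m=(Z>.1)&(Z<.24)&(Y<-.2)&(X<.8)&(X>.1)&(Y>-.7);q=P[m];print("  flask",len(q),q.min(0),q.max(0))
    m=(h>45)&(h<80)&(S>120)&(Z<.06)&(Z>.005)&(np.hypot(X-.6,Y)<.45);q=P[m];print("  green",len(q),q.mean(0),q.max(0))
    m=(Z>.081)&(Z<.088)&(np.hypot(X-.68,Y-.022)<.07);q=P[m][:,:2].astype(np.float32);print("  box top",cv2.minAreaRect(q))
s=cv2.imread("pics/scene0.png");t=cv2.imread("pics/side0.png")
cv2.imwrite("pics/crop0.png",np.hstack([cv2.resize(s[235:385,285:485],(400,300)),cv2.resize(t[240:405,170:390],(400,300))]))
```

```text
scene plate 1237 [0.3611 0.0367 0.0114] [0.115 0.116 0.013]
  blue 516 [0.3538 0.0378 0.0076] [0.129 0.112 0.018]
  flask 2491 [ 0.18754411 -0.6999257   0.10001577] [ 0.79990883 -0.48639415  0.23988455]
  green 418 [ 0.61566945 -0.28892051  0.03146248] [ 0.65071113 -0.25521515  0.05199014]
  box top ((0.6643547415733337, 0.012431055307388306), (0.10307979583740234, 0.09781406074762344), 27.581411361694336)
side plate 3400 [0.3606 0.0394 0.0106] [0.116 0.117 0.01 ]
  blue 1107 [0.3604 0.039  0.0111] [0.113 0.113 0.009]
  flask 3312 [ 0.18579112 -0.69994813  0.10000333] [ 0.79980467 -0.47964562  0.23986521]
  green 197 [ 0.61903639 -0.30010978  0.03610579] [ 0.64511611 -0.25405568  0.04949116]
  box top ((0.6614503264427185, 0.015249848365783691), (0.0994439423084259, 0.10114669799804688), 27.21341323852539)
```

View pics/crop0.png

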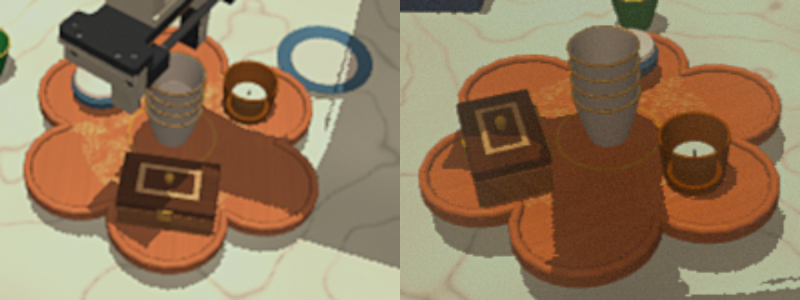

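The crop confirms the lidded wooden box with brass knob and clasp on its lobe, the sugar bowl partly behind the gripper, and the tealight. The tray axis is at about (0.597,-0.0265), and the box is at 31.5°. The plate is at (0.3605,0.0385), direction 164.6°, so the tray needs about +133°. I'll use the notch at 181.5° (beside the tealight) with the jaws tangential.

```bash
python3 -m crank '{"delta_pos":[[0,0.02,-0.003],[0,0.04,-0.006],[0,0.06,-0.009],[0,0.08,-0.012],[0,0.10,-0.015],[0,0.12,-0.018],[0,0.14,-0.021],[0,0.16,-0.024],[0,0.18,-0.027],[0,0.20,-0.029],[0,0.22,-0.030],[0,0.238,-0.031]],"turn":[[6,0,0],[12,0,0],[18,0,0],[24,0,0],[30,0,0],[36,0,0],[42,0,0],[48,0,0],[54,0,0],[60,0,0],[66,0,0],[72,0,0]],"grip":[0,0,0,0,0,0,0,0,0,0,0,0]}'
python3 -m crank '{"delta_pos":[[0,0,0],[0,0,0],[0,0,0],[0,0,0],[0,0,0],[0,0,0]],"turn":[[6,0,0],[12,0,0],[16.5,0,0],[16.5,0,0],[16.5,0,0],[16.5,0,0]],"grip":[0,0,0,0,0,0]}'
python3 - <<'E'
from h import *
from plant import *
o=get_obs();print({k:np.round(v,3) for k,v in o.items()})
print(R.from_euler("xyz",o["orientation"],degrees=True).as_matrix().round(3))
a=snapshot("scene")["pixels"];b=snapshot("side")["pixels"]
cv2.imwrite("pics/n1.png",np.hstack([cv2.resize(a[100:400,230:530],(400,400)),cv2.resize(b[100:420,160:480],(400,400))]))
E
```

```text
clock: 1.1
tool_pos: [0.4355, -0.0313, 0.2034]
orientation: [162.6, 90.0, -179.7]
force: [0.8, 0.9, 1.0]
opening: 0.0127
clock: 1.6
tool_pos: [0.4369, -0.031, 0.2036]
orientation: [-173.4, 90.0, -171.7]
force: [0.5, 0.1, 0.4]
opening: 0.0003
{'clock': np.float64(1.6), 'joint_pos': array([ 2.1903e+01, -2.5280e+00, -2.7450e+01, -6.0000e-03, -6.5099e+01,
       -1.1025e+02]), 'qvel': array([ 0.001,  0.082,  0.132,  0.008, -0.039, -0.515]), 'tau': array([ 1.2000e-02, -2.4710e+01,  2.8164e+01,  6.6770e+00, -9.1000e-02,
       -4.3000e-02]), 'tool_pos': array([ 0.437, -0.031,  0.204]), 'orientation': array([-173.364,   89.978, -171.714]), 'force': array([0.498, 0.137, 0.383]), 'moment': array([-0.089, -0.119,  0.044]), 'opening': np.float64(0.0)}
[[-0.    -0.029  1.   ]
 [-0.     1.     0.029]
 [-1.    -0.    -0.   ]]
```

View pics/n1.png

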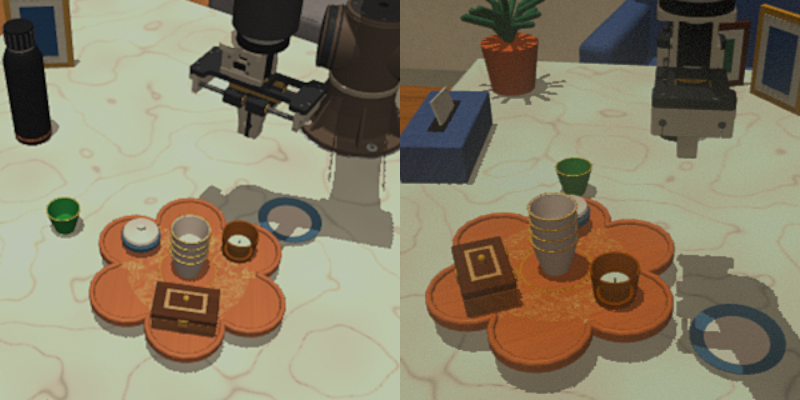

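The view shows the closed fingers high above the notch between the tealight lobe and its empty neighbour. Everything on the tray is now visible, so I'll refit and then descend.

```bash
cat >> h.py <<'E'
def tray(s):
    P,H=cloud(s);h,S=H[...,0].astype(int),H[...,1];X,Y,Z=P[...,0],P[...,1],P[...,2]
    t=(np.hypot(X-.597,Y+.026)<.2)&(Z>.040)&(Z<.054)&(h<14)&(S>120)
    t=cv2.morphologyEx(t.astype(np.uint8),cv2.MORPH_OPEN,np.ones((3,3)))>0
    q,f=iou(P[t],[.597,-.026]);m=(Z>.079)&(Z<.088)&(h<25)&(np.hypot(X-.597,Y+.0265)<.16)&(np.hypot(X-.597,Y+.0265)>.05)
    return q[:2].round(4),np.degrees(q[2])%60,f
E
python3 - <<'E'
from h import *
from plant import *
for n in("scene","side"): print(tray(snapshot(n)))
E
python3 -m crank '{"delta_pos":[[0.02,0,0],[0.04,0,0],[0.06,0,0],[0.08,0,0],[0.095,0,0],[0.11,0,0],[0.12,0,0],[0.13,0,0],[0.14,0,0],[0.145,0,0],[0.145,0,0],[0.145,0,0]],"turn":[[0,0,0],[0,0,0],[0,0,0],[0,0,0],[0,0,0],[0,0,0],[0,0,0],[0,0,0],[0,0,0],[0,0,0],[0,0,0],[0,0,0]],"grip":[0,0,0,0,0,0,0,0,0,0,0,0]}'
python3 - <<'E'
from h import *
from plant import *
a=snapshot("scene")["pixels"];b=snapshot("side")["pixels"]
cv2.imwrite("pics/n2.png",np.hstack([cv2.resize(a[150:350,320:520],(400,400)),cv2.resize(b[220:420,250:450],(400,400))]))
E
```

```text
(array([ 0.5992, -0.0289]), np.float64(31.694818139757007), np.float64(1.7852896467274723e-05))
(array([ 0.5962, -0.0257]), np.float64(31.422596927967515), np.float64(1.7855636832082714e-06))
clock: 2.8
tool_pos: [0.437, -0.031, 0.0588]
orientation: [-145.7, 90.0, -144.2]
force: [-0.3, 0.4, 0.7]
opening: 0.0003
```

View pics/n2.png

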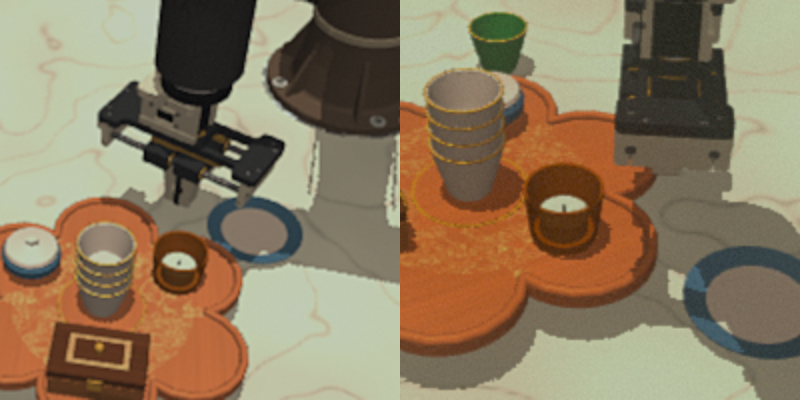

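The fingertip (185,200 in the left crop) hangs over the notch behind the tealight lobe and clear of the tealight. I'll lower the last 23 mm.

```bash
python3 -m crank '{"delta_pos":[[0.004,0,0],[0.008,0,0],[0.012,0,0],[0.016,0,0],[0.02,0,0],[0.023,0,0],[0.023,0,0]],"turn":[[0,0,0],[0,0,0],[0,0,0],[0,0,0],[0,0,0],[0,0,0],[0,0,0]],"grip":[0,0,0,0,0,0,0]}'
python3 -c "
import numpy as np
for t in range(2,25,2): print(t,(.16*np.sin(np.radians(t))).round(4),(.16*(1-np.cos(np.radians(t)))).round(4))"
```

```text
clock: 3.48
tool_pos: [0.4365, -0.0312, 0.035]
orientation: [-163.9, 89.9, -162.5]
force: [-0.1, 0.3, -0.7]
opening: 0.0003
2 0.0056 0.0001
4 0.0112 0.0004
6 0.0167 0.0009
8 0.0223 0.0016
10 0.0278 0.0024
12 0.0333 0.0035
14 0.0387 0.0048
16 0.0441 0.0062
18 0.0494 0.0078
20 0.0547 0.0096
22 0.0599 0.0117
24 0.0651 0.0138
```

```bash
python3 -m crank '{"delta_pos":[[0,-0.0028,0],[0,-0.0056,0.0001],[0,-0.0084,0.0002],[0,-0.0112,0.0004],[0,-0.014,0.0006],[0,-0.0167,0.0009],[0,-0.0195,0.0012],[0,-0.0223,0.0016],[0,-0.025,0.002],[0,-0.0278,0.0024],[0,-0.0305,0.003],[0,-0.0333,0.0035]],"turn":[[-1,0,0],[-2,0,0],[-3,0,0],[-4,0,0],[-5,0,0],[-6,0,0],[-7,0,0],[-8,0,0],[-9,0,0],[-10,0,0],[-11,0,0],[-12,0,0]],"grip":[0,0,0,0,0,0,0,0,0,0,0,0]}'
python3 - <<'E'
from h import *
from plant import *
for n in("scene","side"): print(tray(snapshot(n)))
E
```

```text
clock: 4.48
tool_pos: [0.4414, -0.0645, 0.0358]
orientation: [-159.7, 90.0, -146.1]
force: [0.9, 0.3, -0.0]
opening: 0.0002
(array([ 0.5992, -0.0286]), np.float64(31.5209112570303), np.float64(2.1183489996105513e-05))
(array([ 0.5962, -0.0257]), np.float64(31.34666260563583), np.float64(2.597348820669162e-06))
```

The tray hasn't moved. The closed tip is slimmer than I assumed and sits too far out at r = 160 mm, so it skims past. I'll go back to the middle of the notch and move inward.

```bash
python3 -m crank '{"delta_pos":[[0,0.0056,0.0001],[0,0.0112,0.0004],[0,0.0167,0.0009],[0,0.0223,0.0016],[0,0.0278,0.0024],[0,0.0333,0.0035],[0,0.0333,0.0035]],"turn":[[2,0,0],[4,0,0],[6,0,0],[8,0,0],[10,0,0],[12,0,0],[12,0,0]],"grip":[0,0,0,0,0,0,0]}'
python3 -m crank '{"delta_pos":[[0,0,0.002],[0,0,0.004],[0,0,0.006],[0,0,0.008],[0,0,0.009],[0,0,0.009]],"turn":[[0,0,0],[0,0,0],[0,0,0],[0,0,0],[0,0,0],[0,0,0]],"grip":[0,0,0,0,0,0]}'
python3 - <<'E'
from h import *
from plant import *
for n in("scene","side"): s=snapshot(n);print(tray(s));cv2.imwrite(f"pics/{n}3.png",s["pixels"])
a=cv2.imread("pics/scene3.png");b=cv2.imread("pics/side3.png")
cv2.imwrite("pics/n3.png",np.hstack([cv2.resize(a[180:330,330:480],(400,400)),cv2.resize(b[220:420,250:450],(400,400))]))
E
python3 -c "
import numpy as np
for t in range(1,25): print(t,(.151*np.sin(np.radians(t))).round(4),(.151*(1-np.cos(np.radians(t)))).round(4))"
```

```text
clock: 5.17
tool_pos: [0.4371, -0.0304, 0.0358]
orientation: [19.7, 90.0, 21.2]
force: [0.3, 0.3, 0.2]
opening: 0.0004
clock: 5.67
tool_pos: [0.4463, -0.0309, 0.0357]
orientation: [-104.0, 90.0, -102.5]
force: [0.5, 0.1, -0.3]
opening: 0.0003
(array([ 0.5998, -0.0286]), np.float64(31.591378337757728), np.float64(3.2957245611719964e-05))
(array([ 0.5963, -0.0257]), np.float64(31.44585585420662), np.float64(1.0196405359695234e-05))
1 0.0026 0.0
2 0.0053 0.0001
3 0.0079 0.0002
4 0.0105 0.0004
5 0.0132 0.0006
6 0.0158 0.0008
7 0.0184 0.0011
8 0.021 0.0015
9 0.0236 0.0019
10 0.0262 0.0023
11 0.0288 0.0028
12 0.0314 0.0033
13 0.034 0.0039
14 0.0365 0.0045
15 0.0391 0.0051
16 0.0416 0.0058
17 0.0441 0.0066
18 0.0467 0.0074
19 0.0492 0.0082
20 0.0516 0.0091
21 0.0541 0.01
22 0.0566 0.011
23 0.059 0.012
24 0.0614 0.0131
```

View pics/n3.png

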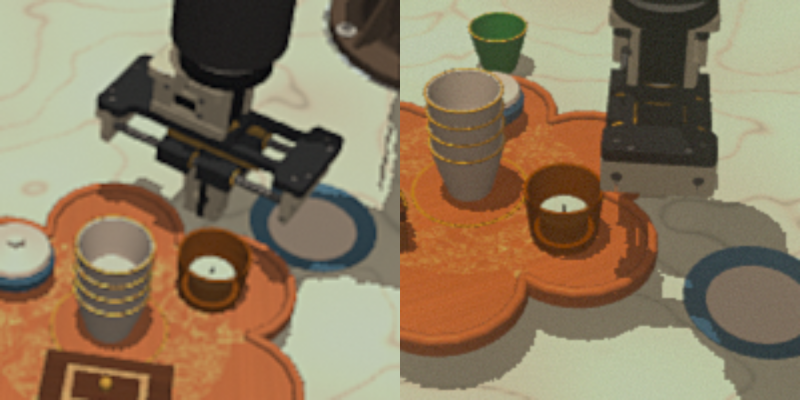

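The tip is now down inside the notch (205,210 in the left crop), clear of the tealight and the plate. I'll push slowly.

```bash
python3 -m crank '{"delta_pos":[[0,-0.0026,0],[0,-0.0053,0.0001],[0,-0.0079,0.0002],[0,-0.0105,0.0004],[0,-0.0132,0.0006],[0,-0.0158,0.0008],[0,-0.0184,0.0011],[0,-0.021,0.0015],[0,-0.0236,0.0019],[0,-0.0262,0.0023],[0,-0.0288,0.0028],[0,-0.0314,0.0033]],"turn":[[-1,0,0],[-2,0,0],[-3,0,0],[-4,0,0],[-5,0,0],[-6,0,0],[-7,0,0],[-8,0,0],[-9,0,0],[-10,0,0],[-11,0,0],[-12,0,0]],"grip":[0,0,0,0,0,0,0,0,0,0,0,0]}'
python3 - <<'E'
from h import *
from plant import *
for n in("scene","side"): print(tray(snapshot(n)))
E
```

```text
clock: 6.77
tool_pos: [0.4502, -0.0623, 0.0358]
orientation: [-8.8, 90.0, 4.8]
force: [0.1, 0.5, 0.6]
opening: 0.0007
(array([ 0.5998, -0.0291]), np.float64(31.700691808876137), np.float64(2.8007557302282293e-05))
(array([ 0.596 , -0.0251]), np.float64(31.28510780771946), np.float64(1.3037753189028713e-07))
```

Run:
```python
from h import *
from plant import *
s=snapshot("scene");t=snapshot("side");a=s["pixels"];b=t["pixels"]
np.savez("scene4.npz",**s);np.savez("side4.npz",**t)
cv2.imwrite("pics/n4.png",np.hstack([cv2.resize(a[200:390,285:475],(400,400)),cv2.resize(b[220:420,190:390],(400,400))]))
```

```text
(no output)
```

View pics/n4.png

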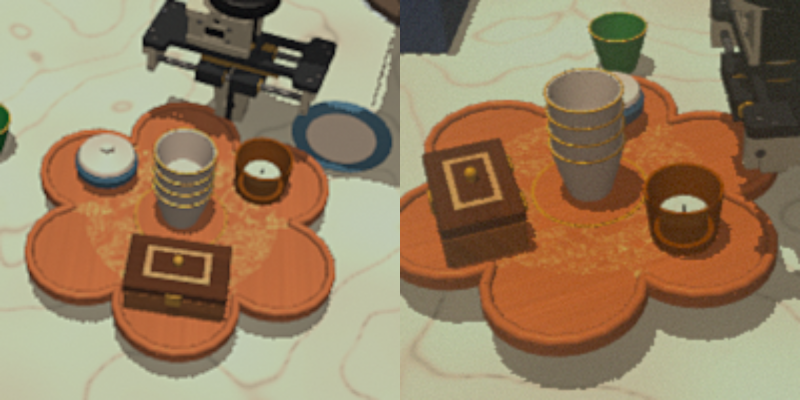

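The fingertip (235,100 in the left crop) is just at the shoulder of the sugar-side empty lobe, and the tray looks unmoved. I'll push a few degrees further and check.

```bash
python3 -m crank '{"delta_pos":[[0,-0.0026,0],[0,-0.0053,0.0001],[0,-0.0079,0.0002],[0,-0.0105,0.0004],[0,-0.0132,0.0006],[0,-0.0158,0.0008]],"turn":[[-1,0,0],[-2,0,0],[-3,0,0],[-4,0,0],[-5,0,0],[-6,0,0]],"grip":[0,0,0,0,0,0]}'
python3 - <<'E'
from h import *
from plant import *
for n in("scene","side"):
    s=snapshot(n);print(tray(s))
    old=dict(np.load(f"{n}0.npz"));P,H=cloud(old);Q,G=cloud(s)
    for nm,A,B in(("old",P,H),("new",Q,G)):
        m=(A[...,2]>.076)&(A[...,2]<.1)&(np.hypot(A[...,0]-.513,A[...,1]-.016)<.05);print(nm,"candle",A[m].mean(0).round(4),m.sum())
        m=(A[...,2]>.079)&(A[...,2]<.1)&(np.hypot(A[...,0]-.678,A[...,1]-.022)<.06)&(np.hypot(A[...,0]-.597,A[...,1]+.026)>.045);print(nm,"box",A[m].mean(0).round(4),m.sum())
E
```

```text
clock: 7.47
tool_pos: [0.4546, -0.0776, 0.0357]
orientation: [168.7, 90.0, -171.7]
force: [0.3, 0.1, -0.9]
opening: 0.0005
(array([ 0.5995, -0.0288]), np.float64(31.528063557211205), np.float64(2.140786066398656e-05))
old candle [0.5139 0.0155 0.0844] 286
old box [0.6813 0.0217 0.0835] 1308
new candle [0.5146 0.0156 0.0845] 289
new box [0.6816 0.0218 0.0836] 1311
(array([ 0.5966, -0.0259]), np.float64(31.495801620180885), np.float64(4.517916881361737e-07))
old candle [0.5131 0.0183 0.084 ] 635
old box [0.6755 0.0279 0.0833] 1736
new candle [0.5133 0.0183 0.084 ] 633
new box [0.6757 0.0279 0.0833] 1739
```

Run:
```python
from h import *
from plant import *
from plant import *
o=get_obs();T=o["tool_pos"];Rm=R.from_euler("xyz",o["orientation"],degrees=True).as_matrix()
print(T)
for n in("scene","side","wrist"):
    s=snapshot(n);cv2.imwrite(f"pics/{n}5.png",s["pixels"])
    P,H=cloud(s);np.savez(f"{n}5.npz",**s)
    L=(P-T)@Rm
    m=(np.abs(L[...,1])<.03)&(np.abs(L[...,2])<.025)&(L[...,0]<.0)&(L[...,0]>-.06)&(H[...,1]<110)
    q=L[m];print(n,len(q))
    for a in np.arange(-.06,.0,.006):
        k=q[(q[:,0]>=a)&(q[:,0]<a+.006)]
        if len(k):print(" ",a.round(3),len(k),k[:,1:].min(0).round(4),k[:,1:].max(0).round(4))
    c=T; K=s["camera_matrix"];C=R.from_euler("xyz",s["rotation"],degrees=True).as_matrix().T@(T-s["eye"])
    print(" TCP pixel",K[0,2]+K[0,0]*C[0]/-C[2],K[1,2]-K[1,1]*C[1]/-C[2])
a=cv2.imread("pics/scene5.png");b=cv2.imread("pics/wrist5.png")
cv2.imwrite("pics/n5.png",np.hstack([cv2.resize(a[210:310,340:440],(400,400)),cv2.resize(b,(400,400))]))
```

```text
[ 0.4546814  -0.07762196  0.03572624]
scene 158
  -0.06 34 [-0.0183  0.0087] [0.018 0.017]
  -0.054 20 [-0.015   0.0086] [0.016  0.0147]
  -0.048 27 [-0.0177  0.0041] [0.016  0.0142]
  -0.042 29 [-0.0143  0.0004] [0.0151 0.0143]
  -0.036 27 [-0.0146 -0.0066] [0.0155 0.0145]
  -0.03 18 [-0.0133 -0.0088] [0.0155 0.013 ]
  -0.012 1 [-0.022   0.0218] [-0.022   0.0218]
  -0.006 2 [-0.0245  0.0212] [-0.0095  0.0222]
 TCP pixel 386.90949963060035 258.88713852628894
side 47
  -0.054 3 [-0.0145  0.0116] [-0.0082  0.012 ]
  -0.048 6 [-0.014   0.0113] [-0.0051  0.0123]
  -0.042 4 [-0.0132  0.0115] [-0.0053  0.0122]
  -0.036 5 [-0.0114 -0.0069] [0.0206 0.0126]
  -0.03 26 [-0.0107 -0.0099] [0.021 0.012]
  -0.024 3 [ 0.0157 -0.0083] [0.0166 0.0089]
 TCP pixel 371.8040530599646 304.7346380958674
wrist 1998
  -0.06 266 [-0.0067 -0.0131] [ 0.0044 -0.0102]
  -0.054 168 [-0.0068 -0.0128] [ 0.0045 -0.0101]
  -0.048 231 [-0.0137 -0.0131] [ 0.0114 -0.0062]
  -0.042 601 [-0.0167 -0.0133] [ 0.0148 -0.0042]
  -0.036 486 [-0.0166 -0.0133] [ 0.0148 -0.0102]
  -0.03 235 [-0.0165 -0.0131] [ 0.0146 -0.0084]
  -0.024 5 [-0.0031 -0.011 ] [ 0.0012 -0.0106]
  -0.012 2 [ 0.0173 -0.0013] [ 0.0174 -0.0009]
  -0.006 4 [-0.0235 -0.0194] [ 0.0175 -0.0008]
 TCP pixel 318.9222259170766 285.3283405426665
```

View pics/n5.png

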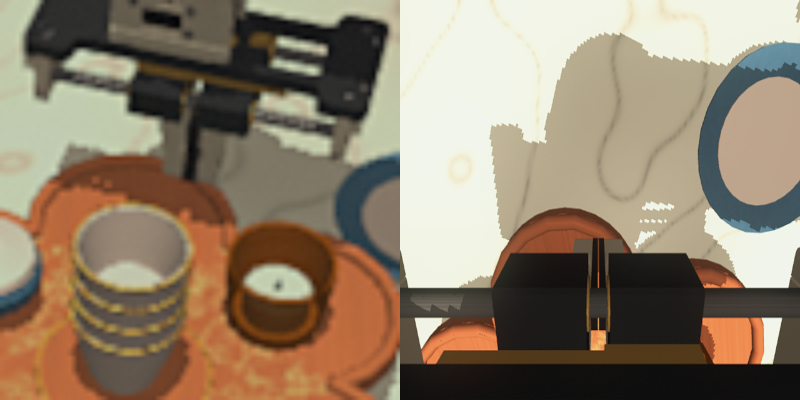

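The wrist view shows the tip hovering over the lobe, so the true finger end may be higher than the reported TCP. I'll check heights along the finger.

Run:
```python
from h import *
T=np.array([.4547,-.0776,.0357])
s=dict(np.load("scene5.npz"));P,H=cloud(s)
for v in range(238,264): print(v,[tuple((P[v,u]*1000).round().astype(int))+(int(H[v,u,1]),) for u in(384,386,388,390)])
s=dict(np.load("wrist5.npz"));P,H=cloud(s)
print("wrist eye",s["eye"])
for v in range(276,330,4): print(v,[tuple((P[v,u]*1000).round().astype(int)) for u in(300,308,326,332)])
```

```text
238 [(np.int64(497), np.int64(-67), np.int64(141), 49), (np.int64(467), np.int64(-78), np.int64(113), 60), (np.int64(491), np.int64(-60), np.int64(140), 68), (np.int64(489), np.int64(-56), np.int64(141), 18)]
239 [(np.int64(491), np.int64(-70), np.int64(132), 58), (np.int64(469), np.int64(-77), np.int64(112), 57), (np.int64(492), np.int64(-59), np.int64(138), 0), (np.int64(488), np.int64(-57), np.int64(137), 9)]
240 [(np.int64(492), np.int64(-69), np.int64(129), 50), (np.int64(469), np.int64(-77), np.int64(109), 55), (np.int64(491), np.int64(-60), np.int64(134), 12), (np.int64(489), np.int64(-56), np.int64(135), 28)]
241 [(np.int64(470), np.int64(-81), np.int64(104), 59), (np.int64(468), np.int64(-78), np.int64(104), 55), (np.int64(493), np.int64(-58), np.int64(134), 24), (np.int64(490), np.int64(-55), np.int64(133), 8)]
242 [(np.int64(470), np.int64(-81), np.int64(100), 60), (np.int64(467), np.int64(-78), np.int64(100), 63), (np.int64(467), np.int64(-72), np.int64(104), 55), (np.int64(488), np.int64(-56), np.int64(128), 49)]
243 [(np.int64(470), np.int64(-81), np.int64(97), 61), (np
[... 6283 characters left out ...]
64(445), np.int64(-85), np.int64(86)), (np.int64(443), np.int64(-79), np.int64(86)), (np.int64(446), np.int64(-76), np.int64(79))]
320 [(np.int64(422), np.int64(-94), np.int64(131)), (np.int64(446), np.int64(-85), np.int64(88)), (np.int64(443), np.int64(-79), np.int64(88)), (np.int64(441), np.int64(-78), np.int64(90))]
324 [(np.int64(423), np.int64(-94), np.int64(132)), (np.int64(446), np.int64(-85), np.int64(90)), (np.int64(444), np.int64(-79), np.int64(90)), (np.int64(442), np.int64(-78), np.int64(93))]
328 [(np.int64(424), np.int64(-94), np.int64(132)), (np.int64(445), np.int64(-85), np.int64(94)), (np.int64(444), np.int64(-79), np.int64(93)), (np.int64(441), np.int64(-78), np.int64(96))]
```

Both cameras agree that the real finger end is about 25 mm above the reported TCP (finger bottom z≈0.061 against 0.0357 reported). The fingers passed over the rim without touching. I'll correct for this: return to the notch centre at r = 157 mm and lower by a further 24 mm.

```bash
python3 -m crank '{"delta_pos":[[0,0.0079,0.0002],[0,0.0158,0.0008],[0,0.0236,0.0019],[0,0.0314,0.0033],[0,0.0391,0.0051],[0,0.0467,0.0074],[0,0.0467,0.0074]],"turn":[[3,0,0],[6,0,0],[9,0,0],[12,0,0],[15,0,0],[18,0,0],[18,0,0]],"grip":[0,0,0,0,0,0,0]}'
python3 -m crank '{"delta_pos":[[0,0,-0.003],[0,0,-0.006],[0.004,0,-0.006],[0.008,0,-0.006],[0.012,0,-0.006],[0.016,0,-0.006],[0.02,0,-0.006],[0.024,0,-0.006],[0.024,0,-0.006]],"turn":[[0,0,0],[0,0,0],[0,0,0],[0,0,0],[0,0,0],[0,0,0],[0,0,0],[0,0,0],[0,0,0]],"grip":[0,0,0,0,0,0,0,0,0]}'
python3 - <<'E'
from h import *
from plant import *
for n in("scene","side"): print(tray(snapshot(n)))
E
python3 -c "
import numpy as np
for t in range(1,25): print(t,(.157*np.sin(np.radians(t))).round(4),(.157*(1-np.cos(np.radians(t)))).round(4))"
```

```text
clock: 8.3
tool_pos: [0.446, -0.0299, 0.0359]
orientation: [21.8, 90.0, 23.2]
force: [0.2, 0.3, 0.3]
opening: 0.0006
clock: 9.05
tool_pos: [0.4394, -0.0312, 0.0108]
orientation: [-163.3, 89.9, -161.8]
force: [0.4, 0.3, 0.0]
opening: 0.0004
(array([ 0.5997, -0.0286]), np.float64(31.47612745476525), np.float64(4.3668087473004774e-05))
(array([ 0.596 , -0.0248]), np.float64(31.26700545076302), np.float64(5.396002415231478e-06))
1 0.0027 0.0
2 0.0055 0.0001
3 0.0082 0.0002
4 0.011 0.0004
5 0.0137 0.0006
6 0.0164 0.0009
7 0.0191 0.0012
8 0.0219 0.0015
9 0.0246 0.0019
10 0.0273 0.0024
11 0.03 0.0029
12 0.0326 0.0034
13 0.0353 0.004
14 0.038 0.0047
15 0.0406 0.0053
16 0.0433 0.0061
17 0.0459 0.0069
18 0.0485 0.0077
19 0.0511 0.0086
20 0.0537 0.0095
21 0.0563 0.0104
22 0.0588 0.0114
23 0.0613 0.0125
24 0.0639 0.0136
```

```bash
python3 -m crank '{"delta_pos":[[0,-0.0027,0],[0,-0.0055,0.0001],[0,-0.0082,0.0002],[0,-0.011,0.0004],[0,-0.0137,0.0006],[0,-0.0164,0.0009],[0,-0.0191,0.0012],[0,-0.0219,0.0015],[0,-0.0246,0.0019],[0,-0.0273,0.0024],[0,-0.03,0.0029],[0,-0.0326,0.0034]],"turn":[[-1,0,0],[-2,0,0],[-3,0,0],[-4,0,0],[-5,0,0],[-6,0,0],[-7,0,0],[-8,0,0],[-9,0,0],[-10,0,0],[-11,0,0],[-12,0,0]],"grip":[0,0,0,0,0,0,0,0,0,0,0,0]}'
python3 - <<'E'
from h import *
from plant import *
for n in("scene","side"): print(tray(snapshot(n)))
E
```

```text
clock: 10.15
tool_pos: [0.4441, -0.0638, 0.0117]
orientation: [-175.2, 90.0, -161.6]
force: [-0.4, -0.2, 0.4]
opening: 0.0004
(array([ 0.5992, -0.029 ]), np.float64(40.9133896529665), np.float64(3.8647248105951905e-05))
(array([ 0.5957, -0.0252]), np.float64(41.15118207449892), np.float64(0.0))
```

The tray turns: about 9.6° so far. Continuing at 24°/s.

```bash
python3 -m crank '{"delta_pos":[[0,-0.0055,0.0001],[0,-0.011,0.0004],[0,-0.0164,0.0009],[0,-0.0219,0.0015],[0,-0.0273,0.0024],[0,-0.0326,0.0034],[0,-0.038,0.0047],[0,-0.0433,0.0061],[0,-0.0485,0.0077],[0,-0.0537,0.0095],[0,-0.0588,0.0114],[0,-0.0639,0.0136]],"turn":[[-2,0,0],[-4,0,0],[-6,0,0],[-8,0,0],[-10,0,0],[-12,0,0],[-14,0,0],[-16,0,0],[-18,0,0],[-20,0,0],[-22,0,0],[-24,0,0]],"grip":[0,0,0,0,0,0,0,0,0,0,0,0]}'
python3 -m crank '{"delta_pos":[[0,-0.0055,0.0001],[0,-0.011,0.0004],[0,-0.0164,0.0009],[0,-0.0219,0.0015],[0,-0.0273,0.0024],[0,-0.0326,0.0034],[0,-0.038,0.0047],[0,-0.0433,0.0061],[0,-0.0485,0.0077],[0,-0.0537,0.0095],[0,-0.0588,0.0114],[0,-0.0639,0.0136]],"turn":[[-2,0,0],[-4,0,0],[-6,0,0],[-8,0,0],[-10,0,0],[-12,0,0],[-14,0,0],[-16,0,0],[-18,0,0],[-20,0,0],[-22,0,0],[-24,0,0]],"grip":[0,0,0,0,0,0,0,0,0,0,0,0]}'
python3 - <<'E'
from h import *
from plant import *
o=get_obs();print(o["joint_pos"].round(1))
a,b=snapshot("scene"),snapshot("side");print(tray(a),tray(b))
cv2.imwrite("pics/n6.png",np.hstack([cv2.resize(a["pixels"][180:400,270:490],(400,400)),cv2.resize(b["pixels"][190:420,180:410],(400,400))]))
E
```

```text
clock: 11.25
tool_pos: [0.4718, -0.1228, 0.0116]
orientation: [151.4, 89.9, -171.0]
force: [-1.7, -1.1, 0.6]
opening: 0.0004
clock: 12.25
tool_pos: [0.5212, -0.1656, 0.0116]
orientation: [135.8, 89.9, -162.6]
force: [-2.2, -4.4, 0.7]
opening: 0.0002
[  2.9  20.4 -28.8   0.  -41.  -31.4]
(array([ 0.5992, -0.0289]), np.float64(29.48276046893837), np.float64(6.773091629376381e-05)) (array([ 0.5958, -0.0245]), np.float64(30.538991147590007), np.float64(0.0))
```

View pics/n6.png

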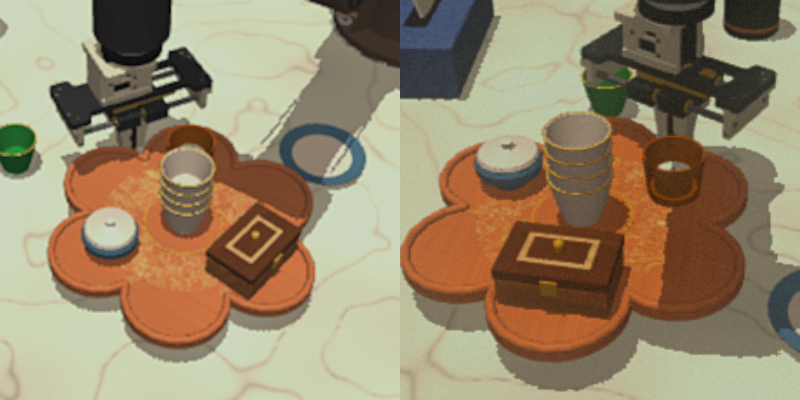

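The box is now at about 90°, with all items in place on the tray and the finger in its notch. A radial force of about 5 N suggests the tip is wedging slightly, so I'll back out 3 mm and continue.

```bash
python3 -m crank '{"delta_pos":[[0,0,-0.0015],[0,0,-0.003],[0,0,-0.003]],"turn":[[0,0,0],[0,0,0],[0,0,0]],"grip":[0,0,0]}'
python3 -m crank '{"delta_pos":[[0,-0.0055,0.0001],[0,-0.011,0.0004],[0,-0.0164,0.0009],[0,-0.0219,0.0015],[0,-0.0273,0.0024],[0,-0.0326,0.0034],[0,-0.038,0.0047],[0,-0.0433,0.0061],[0,-0.0485,0.0077],[0,-0.0537,0.0095],[0,-0.0588,0.0114],[0,-0.0639,0.0136]],"turn":[[-2,0,0],[-4,0,0],[-6,0,0],[-8,0,0],[-10,0,0],[-12,0,0],[-14,0,0],[-16,0,0],[-18,0,0],[-20,0,0],[-22,0,0],[-24,0,0]],"grip":[0,0,0,0,0,0,0,0,0,0,0,0]}'
python3 - <<'E'
from h import *
from plant import *
o=get_obs();print(o["joint_pos"].round(1))
print(tray(snapshot("scene")),tray(snapshot("side")))
E
```

```text
clock: 12.6
tool_pos: [0.5203, -0.1674, 0.0118]
orientation: [5.2, 90.0, 66.6]
force: [-0.2, 0.3, -0.0]
opening: 0.0003
clock: 13.6
tool_pos: [0.5831, -0.1861, 0.0118]
orientation: [123.2, 90.0, -151.2]
force: [-0.7, -2.9, -0.0]
opening: 0.0003
[  0.6  25.2 -20.3   0.  -44.5  -5. ]
(array([ 0.5995, -0.0285]), np.float64(53.06634842794095), np.float64(2.771021830603412e-05)) (array([ 0.5964, -0.0254]), np.float64(54.34756360324141), np.float64(1.6370795662995097e-06))
```

```bash
python3 -m crank '{"delta_pos":[[0,0,-0.001],[0,0,-0.002],[0,0,-0.002]],"turn":[[0,0,0],[0,0,0],[0,0,0]],"grip":[0,0,0]}'
python3 -m crank '{"delta_pos":[[0,-0.0055,0.0001],[0,-0.011,0.0004],[0,-0.0164,0.0009],[0,-0.0219,0.0015],[0,-0.0273,0.0024],[0,-0.0326,0.0034],[0,-0.038,0.0047],[0,-0.0433,0.0061],[0,-0.0485,0.0077],[0,-0.0537,0.0095],[0,-0.0588,0.0114],[0,-0.0639,0.0136]],"turn":[[-2,0,0],[-4,0,0],[-6,0,0],[-8,0,0],[-10,0,0],[-12,0,0],[-14,0,0],[-16,0,0],[-18,0,0],[-20,0,0],[-22,0,0],[-24,0,0]],"grip":[0,0,0,0,0,0,0,0,0,0,0,0]}'
python3 - <<'E'
from h import *
from plant import *
o=get_obs();print(o["joint_pos"].round(1))
print(tray(snapshot("scene")),tray(snapshot("side")))
E
```

```text
clock: 13.95
tool_pos: [0.5827, -0.188, 0.0118]
orientation: [59.5, 90.0, 144.9]
force: [-0.6, 0.3, -0.7]
opening: 0.0006
clock: 14.95
tool_pos: [0.6479, -0.1797, 0.0119]
orientation: [178.5, 90.0, -72.0]
force: [0.6, -2.3, 0.5]
opening: 0.0001
[  1.1  29.7 -12.    0.  -48.3  18.5]
(array([ 0.5989, -0.0285]), np.float64(16.285821613220634), np.float64(9.90976762861088e-06)) (array([ 0.5961, -0.025 ]), np.float64(17.43682534155412), np.float64(0.0))
```

```bash
python3 -m crank '{"delta_pos":[[0,-0.0055,0.0001],[0,-0.011,0.0004],[0,-0.0164,0.0009],[0,-0.0219,0.0015],[0,-0.0273,0.0024],[0,-0.0326,0.0034],[0,-0.038,0.0047],[0,-0.0433,0.0061],[0,-0.0485,0.0077],[0,-0.0537,0.0095],[0,-0.0588,0.0114],[0,-0.0639,0.0136]],"turn":[[-2,0,0],[-4,0,0],[-6,0,0],[-8,0,0],[-10,0,0],[-12,0,0],[-14,0,0],[-16,0,0],[-18,0,0],[-20,0,0],[-22,0,0],[-24,0,0]],"grip":[0,0,0,0,0,0,0,0,0,0,0,0]}'
python3 - <<'E'
from h import *
from plant import *
print(tray(snapshot("scene")),tray(snapshot("side")))
E
```

```text
clock: 16.05
tool_pos: [0.7035, -0.1455, 0.0117]
orientation: [175.6, 90.0, -50.9]
force: [0.8, -2.1, -0.8]
opening: 0.0003
(array([ 0.5997, -0.0285]), np.float64(41.04750018037555), np.float64(6.525764359382291e-06)) (array([ 0.5961, -0.0258]), np.float64(41.72041806697067), np.float64(3.541664140089418e-06))
```

```bash
python3 -m crank '{"delta_pos":[[0,-0.0015,0],[0,-0.003,0],[0,-0.0045,0.0001],[0,-0.006,0.0001],[0,-0.0075,0.0002],[0,-0.0082,0.0002],[0,-0.0082,0.0002]],"turn":[[-0.5,0,0],[-1,0,0],[-1.5,0,0],[-2,0,0],[-2.5,0,0],[-3,0,0],[-3,0,0]],"grip":[0,0,0,0,0,0,0]}'
python3 -m crank '{"delta_pos":[[0,0,-0.002],[0,0.002,-0.004],[0,0.003,-0.005],[-0.005,0.003,-0.005],[-0.015,0.003,-0.005],[-0.03,0.003,-0.005],[-0.05,0.003,-0.005],[-0.08,0.003,-0.005],[-0.11,0.003,-0.005],[-0.14,0.003,-0.005],[-0.17,0.003,-0.01],[-0.2,0.003,-0.02]],"turn":[[0,0,0],[0,0,0],[0,0,0],[0,0,0],[0,0,0],[0,0,0],[0,0,0],[0,0,0],[0,0,0],[0,0,0],[0,0,0],[0,0,0]],"grip":[0,0,0,0,0,0,0,0,0,0,0,0]}'
python3 - <<'E'
from h import *
from plant import *
a,b=snapshot("scene"),snapshot("side");print(tray(a),tray(b))
ax=np.array([.597,-.0265]);
for s in(a,b):
    P,H=cloud(s);X,Y,Z=P[...,0],P[...,1],P[...,2]
    d=lambda x,y:np.hypot(X-x,Y-y)
    m=(d(.36,.038)<.1)&(Z>.006)&(Z<.02);q=P[m];pc=(q.min(0)+q.max(0))[:2]/2
    m=(Z>.081)&(Z<.087)&(d(.505,-.002)<.065);q=P[m];bc,_,_=cv2.minAreaRect(q[:,:2].astype(np.float32))
    u=(pc-ax)/np.linalg.norm(pc-ax);w=np.array(bc)-ax
    print("plate",pc.round(4),"box",np.round(bc,4),"along",(w@u).round(4),"lateral",(u[0]*w[1]-u[1]*w[0]).round(4))
cv2.imwrite("pics/n7.png",np.hstack([cv2.resize(a["pixels"][100:400,230:530],(400,400)),cv2.resize(b["pixels"][190:430,170:490],(400,300)) if 0 else cv2.resize(b["pixels"][150:430,190:470],(400,400))]))
E
```

```text
clock: 16.73
tool_pos: [0.7095, -0.1394, 0.0118]
orientation: [-139.9, 90.0, -3.4]
force: [0.1, 0.7, 0.3]
opening: 0.0005
clock: 17.73
tool_pos: [0.7214, -0.1549, 0.2153]
orientation: [-131.6, 89.9, 4.9]
force: [0.0, -0.8, 1.3]
opening: 0.0003
(array([ 0.5995, -0.0282]), np.float64(43.844347089728586), np.float64(3.02392021665711e-05)) (array([ 0.5961, -0.0254]), np.float64(44.09794632206767), np.float64(1.1293572605857353e-06))
plate [0.3623 0.037 ] box [ 0.5082 -0.003 ] along 0.0918 lateral 0.0005
plate [0.3607 0.0394] box [ 0.5056 -0.001 ] along 0.0949 lateral -0.0
```

View pics/n7.png

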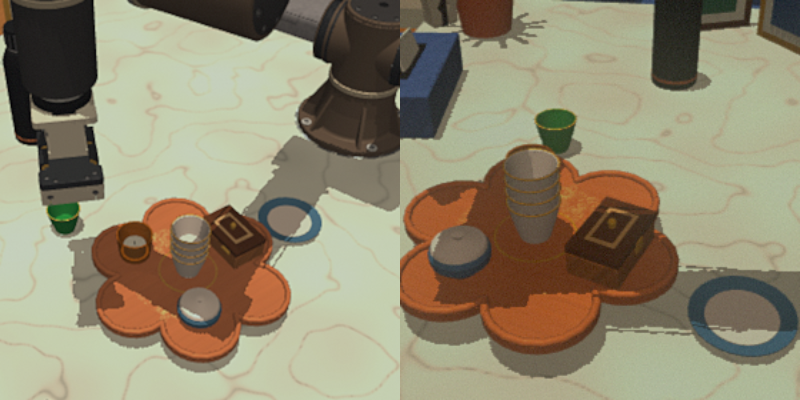

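The box (235,235 in the left crop) faces the plate (290,220), with a measured lateral error under 1 mm. Everything is upright and in place, and the gripper is clear at z≈0.24. Handing in.

```bash
python3 -c "
from plant import *
print(close_job())"
```

```text
the job is handed in; nothing more can be done
None
```

The tray has been turned about 133° anticlockwise, and the date box now stands in front of the plate on the line from the tray's middle. I pushed it with the closed fingertips in one notch at about 24°/s, then lifted the fingers clear and handed the job in at about 18 s.

**Last checks:** The two cameras put the box centre 0.5 mm and 0.0 mm off the line (limit 18 mm) and 92–95 mm from the axis on the plate side. The plate measures within about 2 mm of its first position. In the last picture the box, sugar bowl, tealight and cups stand upright in their places. I did not measure the flask again, but nothing went near it. The tray turned with each push and did not visibly run on; I did not measure its speed separately.

**What failed or disagreed:**
- **Finger length:** The real finger ends sit about 25 mm above the reported TCP. My first two pushes passed over the rim without touching anything; I measured this with two cameras and corrected for it.
- **Wedging:** The tip wedged lightly in the notch, with about 5 N outward, until I backed it out by 3 mm and then 2 mm.
- **Camera agreement:** The two cameras' estimates of the tray axis differ by about 3 mm, well within the tolerance.

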